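# Put the microscope objectives away in their caddy

### The arm

A 6-joint arm with a two-finger parallel gripper is mounted at the origin on the work surface. World frame = base frame: x ahead of the robot, y to its left, z up, the work surface at z = 0. Lengths are in m, angles in rad, forces in N, time in s.
With the tool pointing down it reaches from about 0.25 to 0.8 m from the base axis. Payload 8.5 kg.
Tool frame: the origin (TCP) lies midway between the tips of the shut fingers; the grasp point (between the pads) lies env.grip_depth behind it (env.grip_depth is the distance from the TCP to the grasp point, in m); z points along the fingers, y is the direction in which the jaws open and shut (so a half turn about z gives the same grasp; the last joint's range is limited). The gripper opens to 85 mm and grips with 20 to 120 N. Pads are 22 mm wide; open, the fingers measure 114 mm over their backs; the gripper's body (76 mm by 85 mm) begins 54 mm behind the grasp point. The pads swing forward as they close: fully open they stand 13 mm farther back than shut.
Start: joints at [-1.147, 0.238, -0.013, 1.319, 0, 1.571], TCP at [0.216, -0.479, 0.231] pointing down, gripper open.
Joint ranges: [-2.66, 2.66], [-1.03, 1.9], [-1.14, 1.46], [-1.82, 2.27], [-1.45, 1.34], [-3.14, 3.14]. Speed limits (rad/s): [2.22, 2.22, 2.79, 3.14, 3.14, 3.14].

### API

Orientations are given as a unit quaternion [x, y, z, w].
In Python, from rig import env gives the robot as it stands.
- The arm moves only by the shell command python3 -m pendant 'ROWS' [OPENING]. ROWS is JSON, a list of rows, each a list of 6 numbers: the shift along the tool's x, y, z in mm, then the turn, a rotation vector about the tool's x, y, z in degrees. A call has exactly 8 rows; each row shifts and turns the commanded pose from where the row before left it, along the tool's axes as they then stand; what a row does not reach is not made up. A row lasts 1/8 s, in which the tool goes at most 62.5 mm and 10.7 degrees, less where a joint would pass 70% of its speed; a pose out of reach is approached as far as the arm can. A call with a gripper value outside its range is refused whole. OPENING is the opening, from 0 (shut) to 1 (fully open), set as the call begins (- or left out, the last holds). The fingers move at their own pace and stop on an object; the grip force is fixed at half the most. Time passes only in rows, so rows that do not move let the fingers close, or fill a call up. It gives the time, the measured TCP pose, the force and the opening at its end, in the units of the state.
- env.get_state(): the state, without advancing time (a new reading comes with each control period).
- env.get_image(name): name is "scene" or "top" or "wrist"; returns a dict with "img" (480x640x3 uint8, red, green, blue), "camera_matrix" (3x3 intrinsics, pixels), "R" (3x3) and "t" (3): a world point X has camera coordinates R X + t. Camera axes: x right, y down, z forward; pixel columns grow to the right and rows downward; lengths in m; the calibration is good to about 2 mm. A picture is of the moment at which its call begins. There is no depth.
- env.hand_in(): hands the job in, once; it reports no verdict.
The state is a dict: "clock": time; "qpos": joint angles; "joint_vel": joint speeds; "effort": joint torques, N m; "position": TCP position; "orientation": TCP orientation; "wrist_force": force on the tool from outside, world axes, zero at the start; "moment": the same for the moment, N m; "opening": finger opening in m.
Only numpy, scipy, OpenCV 4.12 (cv2) and the standard library are available. Lean on these libraries where they do the work, as an engineer would, in place of code of your own. Each camera call takes 0.05 s, during which the arm holds its last target.

### The job

Put the three microscope objectives (the metal ones that taper to a lens nose) away in the caddy, each set down upright, lens up, on the floor of the cup of its own size: the slimmest in the narrowest cup, the middle one in the middle-sized cup, the widest in the widest. Set them down rather than dropping them or tipping them over. Leave the two eyepieces, the dishes and the bottle standing where they are.

Things in the scene. Friction and masses are not known exactly. Their poses are not given: they have to be found in the camera images.
- slim_objective: The slimmest of three microscope objectives, standing upright on its flat base with the lens nose up: a bare-metal cylinder 26 mm in diameter from the base to 50 mm height (thin black bands around it), then a metal cone narrowing to a 12 mm wide nose with a small lens at 66 mm. About 120 g. Grip it from above across the cylinder. Origin: centre of the underside; z up along its axis; round, so yaw does not matter.
- medium_objective: The middle-width of three microscope objectives, standing upright on its flat base with the lens nose up: a bare-metal cylinder 36 mm in diameter from the base to 54 mm height (thin black bands around it), then a metal cone narrowing to a 16 mm wide nose with a small lens at 72 mm. About 180 g. Grip it from above across the cylinder. Origin: centre of the underside; z up along its axis; round, so yaw does not matter.
- stout_objective: The widest of three microscope objectives, standing upright on its flat base with the lens nose up: a bare-metal cylinder 46 mm in diameter from the base to 48 mm height (thin black bands around it), then a metal cone narrowing to a 28 mm wide nose with a small lens at 62 mm. About 250 g. Grip it from above across the cylinder. Origin: centre of the underside; z up along its axis; round, so yaw does not matter.
- narrow_cup: The narrowest of three open round white cups, in shuffled order in a row 84 mm apart along a fixed grey caddy (low tray, 304 x 90 mm with its end lugs, rim 12 mm above the bench). Inner diameter 42 mm, wall 3 mm, height 14 mm, inner floor 3 mm thick; rim 19 mm above the bench. Fixed. Origin: centre of the cup's underside, 5 mm above the bench; z up, x along the row.
- middle_cup: The middle-width of three open round white cups, in shuffled order in a row 84 mm apart along a fixed grey caddy (low tray, 304 x 90 mm with its end lugs, rim 12 mm above the bench). Inner diameter 52 mm, wall 3 mm, height 14 mm, inner floor 3 mm thick; rim 19 mm above the bench. Fixed. Origin: centre of the cup's underside, 5 mm above the bench; z up, x along the row.
- wide_cup: The widest of three open round white cups, in shuffled order in a row 84 mm apart along a fixed grey caddy (low tray, 304 x 90 mm with its end lugs, rim 12 mm above the bench). Inner diameter 62 mm, wall 3 mm, height 14 mm, inner floor 3 mm thick; rim 19 mm above the bench. Fixed. Origin: centre of the cup's underside, 5 mm above the bench; z up, x along the row.
- eyepiece_1: One of two eyepieces, look-alikes that stay where they are: standing upright, a bare-metal barrel 30 mm in diameter up to 34 mm height, below a wider bare-metal head 42 mm in diameter, topped at 60 mm by a raised black rubber eyecup around a wide flat lens (wider at the top than at the bottom, no narrow nose). Loose, about 90 g. Origin: centre of the underside; z up.
- eyepiece_2: One of two eyepieces, look-alikes that stay where they are: standing upright, a bare-metal barrel 30 mm in diameter up to 34 mm height, below a wider bare-metal head 42 mm in diameter, topped at 60 mm by a raised black rubber eyecup around a wide flat lens (wider at the top than at the bottom, no narrow nose). Loose, about 90 g. Origin: centre of the underside; z up.
- dishes: A stack of three lidded clear culture dishes, 58 mm in diameter, 39 mm high in all, loose; stays where it is. Origin: centre of the underside; z up.
- dropper: A small amber bottle with a white cap, 32 mm in diameter, 62 mm high, loose; stays where it is. Origin: centre of the underside; z up.
Things that resemble listed ones, but are neither listed nor needed, are in the scene too. Leave any purple look-alike of the medium_objective alone.

How it is judged:
At the end, for the whole second after the job is handed in: Each objective stands upright (within 0.12 rad) at rest on the floor of its own cup (centre within 12 mm of the cup's centre, underside 0 to 7 mm above the cup's underside), released; eyepieces, dishes and bottle stand within 20 mm of where they were (horizontal distance between slim_objective and narrow_cup below 0.012 m and z of slim_objective in the frame of narrow_cup between -0.001 and 0.007 m and angle between each of slim_objective, medium_objective, stout_objective's own z axis and vertical below 0.12 rad and linear speed of each of slim_objective, medium_objective, stout_objective below 0.02 m/s and angular speed of each of slim_objective, medium_objective, stout_objective below 0.2 rad/s and horizontal distance between medium_objective and middle_cup below 0.012 m and z of medium_objective in the frame of middle_cup between -0.001 and 0.007 m and horizontal distance between stout_objective and wide_cup below 0.012 m and z of stout_objective in the frame of wide_cup between -0.001 and 0.007 m and distance of each of eyepiece_1, eyepiece_2, dishes, dropper from where it was at the start of the episode below 0.02 m and angle between each of eyepiece_1, eyepiece_2, dishes, dropper's own z axis and vertical below 0.15 rad); the robot touches nothing.
It fails at once if an eyepiece, the dishes or the bottle is pushed more than 20 mm from its place or tipped over (distance of any of eyepiece_1, eyepiece_2, dishes, dropper from where it was at the start of the episode above 0.02 m or angle between any of eyepiece_1, eyepiece_2, dishes, dropper's own z axis and vertical above 0.5 rad).
It fails at once if an objective is dropped: it moves faster than 0.7 m/s (a fall of about 25 mm) while no finger touches it ((linear speed of slim_objective above 0.7 m/s and contact force between slim_objective and the fingers below 0.05 N) or (linear speed of medium_objective above 0.7 m/s and contact force between medium_objective and the fingers below 0.05 N) or (linear speed of stout_objective above 0.7 m/s and contact force between stout_objective and the fingers below 0.05 N)).
It fails at once if an objective is tipped over (more than 60 degrees from upright) (angle between any of slim_objective, medium_objective, stout_objective's own z axis and vertical above 1.05 rad).
It also fails if it takes over 80 s, if anything falls off the work surface, if the arm or the gripper's body presses on something with over 40 N, if the wrist force passes 120 N, or if a joint passes its speed limit or range.

## Working session

There is one attempt and no reset: what is moved stays moved. The work goes in short steps, Python scripts to look and compute and a shell command to move; the robot and the scene stay as the last step left them, time stands still between calls to the robot, and variables do not carry over. Pictures are saved under pics/ and viewed, and the job is handed in when it is done.

```bash
ls; mkdir -p pics
python3 - <<'E'
from rig import env
import cv2
s=env.get_state();print(s);print(env.grip_depth)
for n in("top","scene"):
    d=env.get_image(n);cv2.imwrite(f"pics/{n}0.png",d["img"][:,:,::-1]);print(n,d["camera_matrix"].tolist(),d["R"].tolist(),d["t"].tolist())
E
```

```text
pics
{'clock': 0.0, 'qpos': array([-1.14700599e+00,  2.38790086e-01, -1.42432025e-02,  1.31920164e+00,
       -1.87925115e-05,  1.57078722e+00]), 'joint_vel': array([ 0.00178754,  0.00059166, -0.00175981,  0.00093937,  0.00058823,
       -0.00079777]), 'effort': array([-1.99147842e-03, -5.38777184e+01,  3.46438551e+01,  1.82434445e-02,
       -1.75776995e-04, -4.09165011e-06]), 'position': array([ 0.21571557, -0.47818494,  0.23067705]), 'orientation': array([ 9.77632880e-01,  2.10317459e-01, -1.60461399e-04, -7.01238232e-04]), 'wrist_force': array([-0.1398079 , -0.5389271 , -0.40405136]), 'moment': array([-0.02011037,  0.02967875, -0.01974797]), 'opening': 0.08504041937366245}
0.0187
top [[466.97178007971996, 0.0, 324.1923387423809], [0.0, 466.97178007971996, 230.3355016012393], [0.0, 0.0, 1.0]] [[-0.00881655768286654, -0.9998763757599318, 0.01301927447320838], [-0.9967180385604826, 0.007739476382512313, -0.08058071800045746], [0.08046999390312765, -0.013686990264794656, -0.9966630555903646]] [-0.024431670407132882, 0.5384057529829417, 0.82746640691251]
scene [[555.4520752508427, 0.0, 314.3457002629], [0.0, 555.4520752508427, 240.56851842133662], [0.0, 0.0, 1.0]] [[0.3999363866014388, 0.9164872876490628, 0.0100964473874763], [0.5370237803821599, -0.2253909722731447, -0.8128987445689778], [-0.742735717450183, 0.33052981892021505, -0.5823175189089984]] [-0.1924168707342431, -0.24009701013341142, 1.3152377602626253]
```

View pics/top0.png

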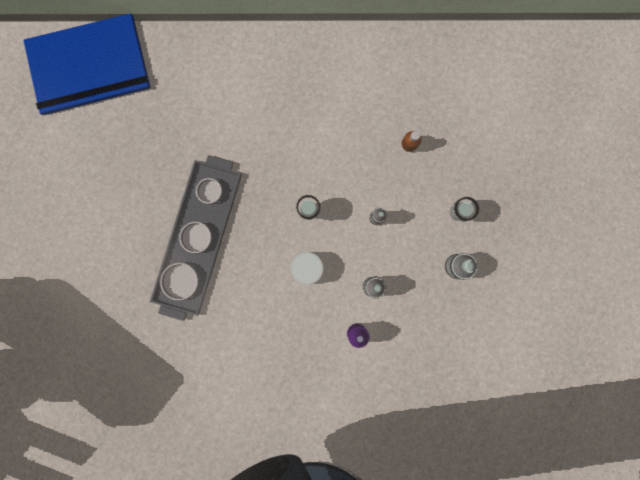

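View pics/scene0.png

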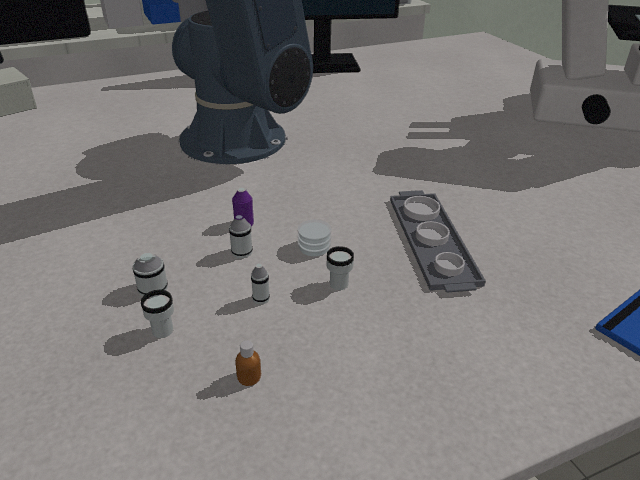

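Top shows: the caddy at left with cups small (209,190), mid (195,237), wide (181,281). Slim is at about (378,216), medium (374,287), stout (462,266), eyepieces (308,207) and (466,209), dishes (307,268), bottle (411,141), purple (358,335). I'll enlarge both views.

Run:
```python
import cv2
a=cv2.imread("pics/top0.png")
cv2.imwrite("pics/c1.png",cv2.resize(a[180:310,350:490],None,fx=4.5,fy=4.5,interpolation=cv2.INTER_CUBIC))
cv2.imwrite("pics/c2.png",cv2.resize(a[150:325,145:335],None,fx=3.4,fy=3.4,interpolation=cv2.INTER_CUBIC))
b=cv2.imread("pics/scene0.png")
cv2.imwrite("pics/c3.png",cv2.resize(b[205:310,125:285],None,fx=5,fy=5,interpolation=cv2.INTER_CUBIC))
```

```text
(no output)
```

View pics/c1.png

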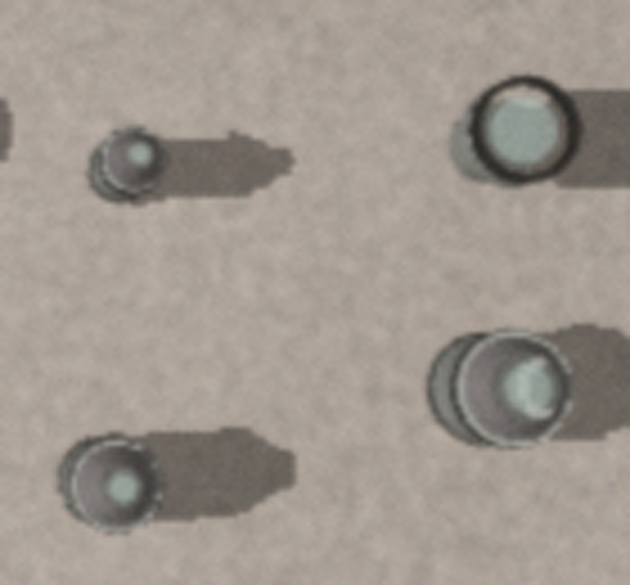

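View pics/c2.png

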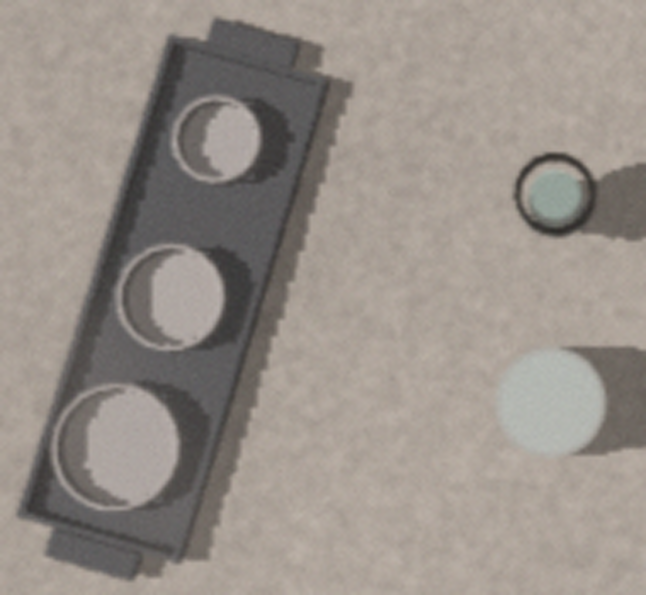

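View pics/c3.png

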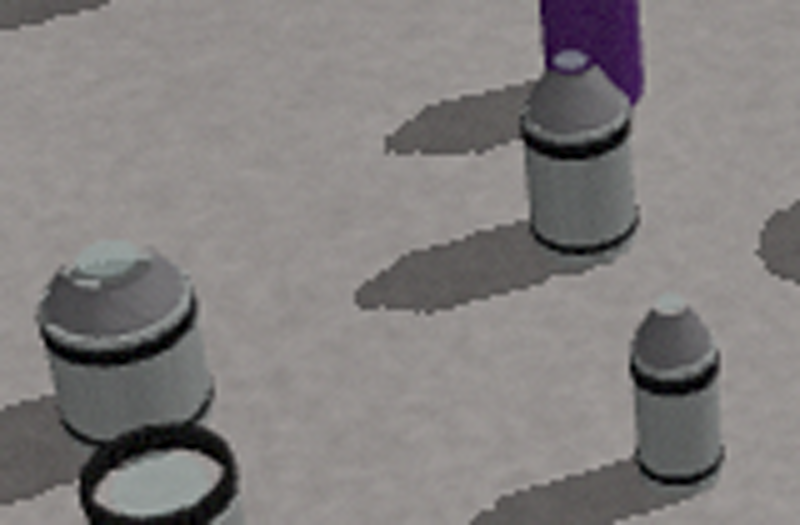

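```bash
cat > h.py <<'E'
import numpy as np
from rig import env
def cam(n):
    d=env.get_image(n);return d
def ray(d,u,v,z):
    K,R,t=[np.array(d[k]) for k in("camera_matrix","R","t")]
    r=R.T@np.linalg.solve(K,[u,v,1]);c=-R.T@t
    return c+r*(z-c[2])/r[2]
def proj(d,X):
    K,R,t=[np.array(d[k]) for k in("camera_matrix","R","t")]
    p=K@(R@np.array(X)+t);return p[:2]/p[2]
E
python3 - <<'E'
from h import *
T=cam("top");S=cam("scene")
for n,u,v,z in [("slim sh",134,160,.05),("slim lens",141,155,.066),("med sh",115,485,.054),("med lens",124,488,.072),("stout sh",515,387,.048),("stout lens",533,387,.062),("eye2",525,131,.06)]:
    print(n,ray(T,(u+.5)/4.5+349.5,(v+.5)/4.5+179.5,z).round(4))
P=[]
for n,u,v,z in [("nar",217,139,.019),("mid",171,297,.019),("wide",117,446,.019),("eye1",555,194,.06),("dish",552,401,.039)]:
    p=ray(T,(u+.5)/3.4+144.5,(v+.5)/3.4+149.5,z);P.append(p);print(n,p.round(4))
print(np.linalg.norm(P[0]-P[1]),np.linalg.norm(P[1]-P[2]),np.linalg.norm(P[0]-P[2]))
print("bottle",ray(T,415,135,.062),"purple",ray(T,360,339,.07))
for n,u,v,z in [("slim lens",670,303,.066),("med lens",570,60,.072),("stout lens",108,258,.062)]:
    print(n,ray(S,u/5+124.6,v/5+204.6,z).round(4))
for n,u,v in [("nar",449,258),("mid",432.5,229),("wide",422,204.5)]: print(n, ray(S,u,v,.019).round(4))
E
```

```text
slim sh [ 0.562  -0.1262  0.05  ]
slim lens [ 0.5621 -0.1268  0.066 ]
med sh [ 0.4356 -0.116   0.054 ]
med lens [ 0.4352 -0.1172  0.072 ]
stout sh [ 0.4719 -0.274   0.048 ]
stout lens [ 0.4718 -0.2766  0.062 ]
eye2 [ 0.5711 -0.2774  0.06  ]
nar [0.6132 0.1824 0.019 ]
mid [0.5281 0.206  0.019 ]
wide [0.4492 0.2334 0.019 ]
eye1 [ 5.767e-01 -3.000e-04  6.000e-02]
dish [0.4709 0.0024 0.039 ]
0.08831556039283771 0.08356020281449751 0.17178540436991754
bottle [ 0.70263574 -0.19023754  0.062     ] purple [ 0.35009133 -0.08697005  0.07      ]
slim lens [ 0.5619 -0.1255  0.066 ]
med lens [ 0.434 -0.116  0.072]
stout lens [ 0.4703 -0.2732  0.062 ]
nar [0.6076 0.1865 0.019 ]
mid [0.5253 0.2087 0.019 ]
wide [0.4481 0.2361 0.019 ]
```

```bash
python3 -m pendant '[[0,0,0,0,0,-10],[0,0,0,0,0,-10],[0,0,0,0,0,-10],[0,0,0,0,0,-10],[0,0,0,0,0,-10],[0,0,0,0,0,-10],[0,0,0,0,0,-10],[0,0,0,0,0,-10]]' 1
python3 -m pendant '[[0,0,0,0,0,-10],[0,0,0,0,0,-10],[0,0,0,0,0,-10],[0,0,0,0,0,-10],[0,0,0,0,0,-10],[0,0,0,0,0,-10],[0,0,0,0,0,-10],[0,0,0,0,0,-5.7]]'
```

```text
clock: 1.2
position: [0.2158, -0.4784, 0.2311]
orientation: [0.611, 0.791, 0.0, -0.0]
wrist_force: [1.4, -0.4, -0.2]
opening: 0.085
clock: 2.2
position: [0.2158, -0.4784, 0.2311]
orientation: [-0.002, 1.0, 0.0, -0.0]
wrist_force: [-0.1, 0.1, -0.1]
opening: 0.0851
```

```bash
python3 -m pendant '[[-32,25.5,0,0,0,0],[-32,25.5,0,0,0,0],[-32,25.5,0,0,0,0],[-32,25.5,0,0,0,0],[-32,25.5,0,0,0,0],[-32,25.5,0,0,0,0],[-32,25.5,0,0,0,0],[-31,25.5,0,0,0,0]]'
python3 -m pendant '[[0,0,10,0,0,0],[0,0,20,0,0,0],[0,0,20,0,0,0],[0,0,20,0,0,0],[0,0,10,0,0,0],[0,0,0,0,0,0],[0,0,0,0,0,0],[0,0,0,0,0,0]]'
python3 - <<'E'
from h import *
import cv2
d=cam("wrist");cv2.imwrite("pics/w1.png",d["img"][:,:,::-1])
for z in(.048,.062,0):print(proj(d,[.4715,-.274,z]))
E
```

```text
clock: 3.2
position: [0.4719, -0.2736, 0.2312]
orientation: [0.0, 1.0, 0.0, -0.0]
wrist_force: [0.6, -0.2, -0.1]
opening: 0.0851
clock: 4.2
position: [0.4713, -0.2749, 0.152]
orientation: [0.0, 1.0, -0.0, 0.001]
wrist_force: [-0.3, 0.3, 0.5]
opening: 0.0853
[314.58773596 244.27240155]
[314.71430544 251.3589298 ]
[314.23841441 224.71415485]
```

View pics/w1.png

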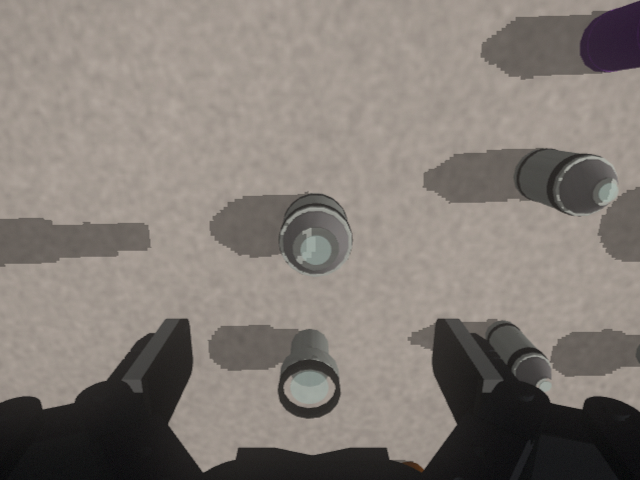

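The wrist view shows the stout shoulder ring at about (316,241) and its lens at (315,249). The prediction was (315,244), so they agree to about 1.5 mm. Descending.

```bash
python3 -m pendant '[[0.5,0.5,15,0,0,0],[0,0,25,0,0,0],[0,0,25,0,0,0],[0,0,25,0,0,0],[0,0,20,0,0,0],[0,0,15,0,0,0],[0,0,10,0,0,0],[0,0,0,0,0,0]]'
python3 -m pendant '[[0,0,0,0,0,0],[0,0,0,0,0,0],[0,0,0,0,0,0],[0,0,0,0,0,0],[0,0,0,0,0,0],[0,0,0,0,0,0],[0,0,0,0,0,0],[0,0,0,0,0,0]]' 0.3
```

```text
clock: 5.25
position: [0.4701, -0.2739, 0.0157]
orientation: [0.0, 1.0, 0.0, -0.0]
wrist_force: [0.7, 0.4, 0.4]
opening: 0.0855
clock: 6.25
position: [0.4709, -0.2742, 0.0173]
orientation: [0.0, 1.0, -0.0, 0.001]
wrist_force: [-1.4, 1.5, 4.6]
opening: 0.0446
```

```bash
python3 -m pendant '[[0,0,-5,0,0,0],[0,0,-10,0,0,0],[0,0,-20,0,0,0],[0,0,-25,0,0,0],[0,0,-25,0,0,0],[0,0,-20,0,0,0],[0,0,-15,0,0,0],[0,0,0,0,0,0]]'
python3 -m pendant '[[0,20,0,0,0,0],[0,40,0,0,0,0],[0,50,0,0,0,0],[0,50,0,0,0,0],[0,50,0,0,0,0],[0,50,0,0,0,0],[0,50,0,0,0,0],[0,40,0,0,0,0]]'
python3 -m pendant '[[0,30,0,0,0,0],[0,15,0,0,0,0],[0,0,0,0,0,9],[0,0,0,0,0,8.4],[0,0,0,0,0,0],[0,0,0,0,0,0],[0,0,0,0,0,0],[0,0,0,0,0,0]]'
python3 - <<'E'
from h import *
import cv2
d=cam("wrist");cv2.imwrite("pics/w2.png",d["img"][:,:,::-1])
d=cam("top");cv2.imwrite("pics/t2.png",d["img"][:,:,::-1])
E
```

```text
clock: 7.25
position: [0.471, -0.2744, 0.1374]
orientation: [0.0, 1.0, -0.0, 0.001]
wrist_force: [0.9, 0.2, -2.2]
opening: 0.0449
clock: 8.25
position: [0.469, 0.0784, 0.1355]
orientation: [-0.0, 1.0, 0.0, -0.001]
wrist_force: [-0.8, -0.7, -2.1]
opening: 0.0445
clock: 9.25
position: [0.4705, 0.1208, 0.1363]
orientation: [0.151, 0.989, 0.0, -0.0]
wrist_force: [0.3, 0.5, -1.9]
opening: 0.0448
```

View pics/w2.png

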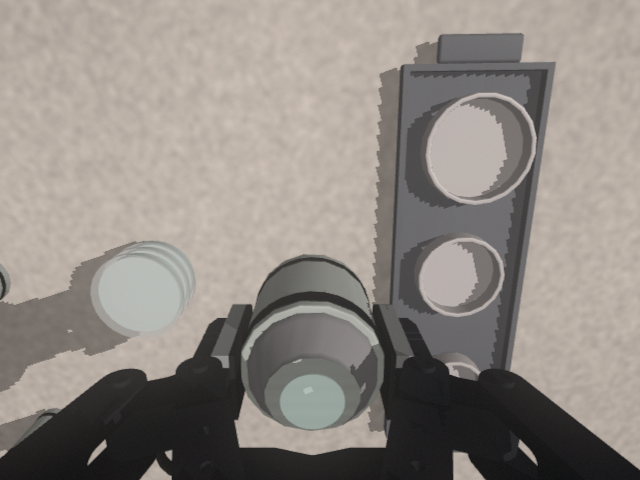

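View pics/t2.png

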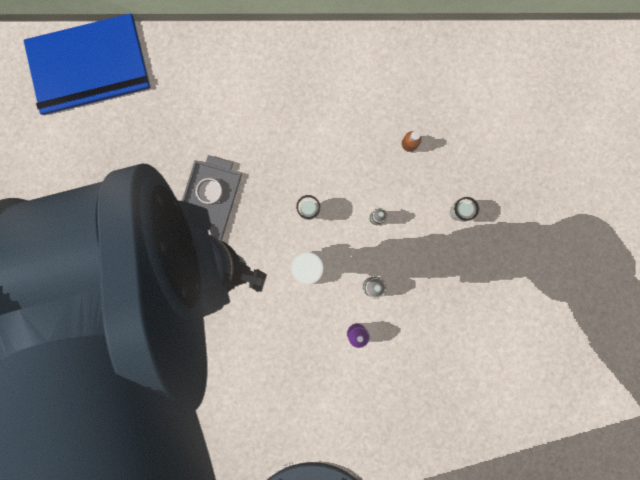

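The wrist view has the wide cup's rim centred at about (481,148) and the middle cup's at (460,275). The stout is held upright and the tool is lined up with the caddy.

```bash
cat >> h.py <<'E'
def rel(X):
    from scipy.spatial.transform import Rotation as Ro
    s=env.get_state();R=Ro.from_quat(s["orientation"]).as_matrix()
    return (R.T@(np.array(X)-s["position"])*1000).round(1)
E
python3 - <<'E'
from h import *
d=cam("wrist")
a=ray(d,481,148,.019);b=ray(d,460.5,275,.019)
print(a,b,np.linalg.norm(a-b),rel([.449,.2345,.0]),rel(a))
# size check
print(np.linalg.norm(ray(d,426,148,.019)-ray(d,536,148,.019)))
E
```

```text
[0.44675691 0.23562883 0.019     ] [0.52496953 0.20724009 0.019     ] 0.08320537867433668 [ 54.6 102.  136.3] [ 57.  102.4 117.3]
0.06715441204234948
```

```bash
python3 -m pendant '[[7,12,0,0,0,0],[12,22,0,0,0,0],[15,25,0,0,0,0],[12,24,0,0,0,0],[10,19,0,0,0,0],[0,0,0,0,0,0],[0,0,10,0,0,0],[0,0,20,0,0,0]]'
python3 -m pendant '[[0,0,20,0,0,0],[0,0,15,0,0,0],[0,0,10,0,0,0],[0,0,0,0,0,0],[0,0,0,0,0,0],[0,0,0,0,0,0],[0,0,0,0,0,0],[0,0,0,0,0,0]]'
python3 - <<'E'
from h import *
import cv2
d=cam("wrist");cv2.imwrite("pics/w3.png",d["img"][:,:,::-1])
d=cam("scene");cv2.imwrite("pics/s3.png",cv2.resize(d["img"][150:330,330:570,::-1],None,fx=3.3,fy=3.3))
print(rel([.448,.235,.0245]))
E
```

```text
clock: 10.4
position: [0.4481, 0.2347, 0.106]
orientation: [0.152, 0.988, 0.0, 0.001]
wrist_force: [0.7, 0.7, -1.6]
opening: 0.0448
clock: 11.4
position: [0.4477, 0.2351, 0.0615]
orientation: [0.151, 0.988, 0.0, 0.0]
wrist_force: [0.2, -0.5, -1.2]
opening: 0.0442
[-0.3  0.  36.9]
```

View pics/w3.png

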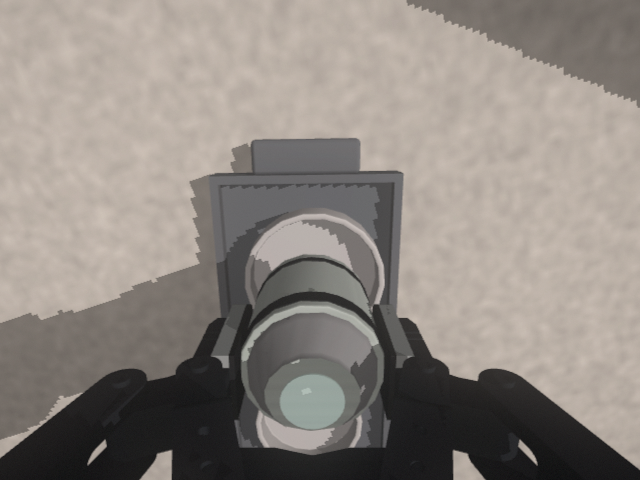

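View pics/s3.png

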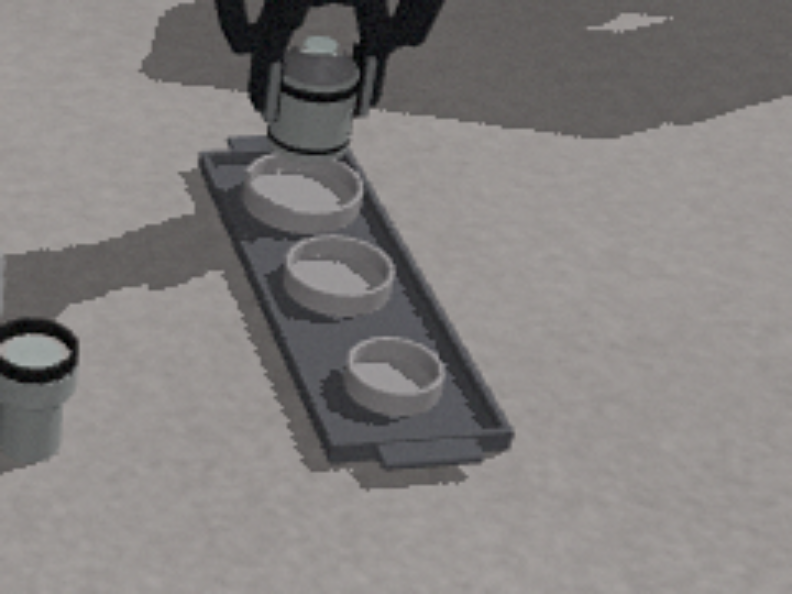

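The stout is over the wide cup and centred in both views, so I'll lower it.

```bash
python3 -m pendant '[[0,0,7,0,0,0],[0,0,10,0,0,0],[0,0,8,0,0,0],[0,0,6,0,0,0],[0,0,3,0,0,0],[0,0,2,0,0,0],[0,0,0,0,0,0],[0,0,0,0,0,0]]'
```

```text
clock: 12.5
position: [0.4478, 0.2351, 0.0255]
orientation: [0.151, 0.988, 0.0, 0.0]
wrist_force: [0.6, 0.9, -2.1]
opening: 0.0443
```

```bash
python3 -m pendant '[[0,0,0.7,0,0,0],[0,0,0.7,0,0,0],[0,0,0,0,0,0],[0,0,0,0,0,0],[0,0,0,0,0,0],[0,0,0,0,0,0],[0,0,0,0,0,0],[0,0,0,0,0,0]]'
```

```text
clock: 13.5
position: [0.4478, 0.2351, 0.0252]
orientation: [0.151, 0.988, 0.0, 0.0]
wrist_force: [-3.8, -1.3, 13.1]
opening: 0.0446
```

Contact. Open, then go up.

```bash
python3 -m pendant '[[0,0,0,0,0,0],[0,0,0,0,0,0],[0,0,0,0,0,0],[0,0,0,0,0,0],[0,0,0,0,0,0],[0,0,0,0,0,0],[0,0,-5,0,0,0],[0,0,-10,0,0,0]]' 1
python3 -m pendant '[[0,0,-20,0,0,0],[0,0,-30,0,0,0],[0,0,-30,0,0,0],[0,0,-20,0,0,0],[0,0,0,0,0,0],[0,0,0,0,0,0],[0,0,0,0,0,0],[0,0,0,0,0,0]]'
python3 - <<'E'
from h import *
import cv2
d=cam("wrist");cv2.imwrite("pics/w4.png",d["img"][:,:,::-1])
print(rel([.435,-.1165,.137]))
print(ray(d,315,240,.0))
E
```

```text
clock: 14.5
position: [0.4475, 0.2349, 0.0392]
orientation: [0.151, 0.988, -0.0, -0.0]
wrist_force: [0.4, 0.5, -0.8]
opening: 0.0854
clock: 15.5
position: [0.4473, 0.2348, 0.1383]
orientation: [0.151, 0.988, -0.0, -0.001]
wrist_force: [-0.2, 0.3, 1.1]
opening: 0.0854
[ -93.4 -338.9    1.5]
[0.45504219 0.23362681 0.        ]
```

View pics/w4.png

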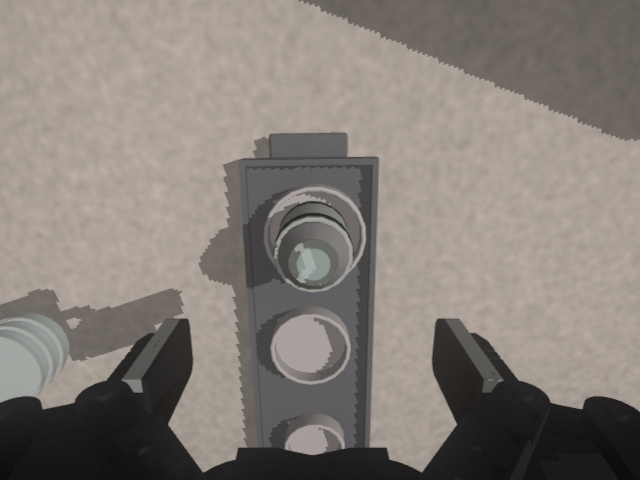

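```bash
python3 - <<'E'
from h import *
d=cam("wrist")
print(ray(d,315,239,.019),ray(d,313.5,254,.056),ray(d,310.5,344,.019))
E
python3 -m pendant '[[0,0,0,0,0,-9],[0,0,0,0,0,-8.4],[0,-25,0,0,0,0],[0,-45,0,0,0,0],[0,-50,0,0,0,0],[0,-50,0,0,0,0],[0,-50,0,0,0,0],[0,-50,0,0,0,0]]'
python3 -m pendant '[[3,-45,0,0,0,0],[5,-26,0,0,0,0],[4,-10,0,0,0,0],[0,0,0,0,0,0],[0,0,0,0,0,0],[0,0,0,0,0,0],[0,0,0,0,0,0],[0,0,0,0,0,0]]'
python3 - <<'E'
from h import *
import cv2
d=cam("wrist");cv2.imwrite("pics/w5.png",d["img"][:,:,::-1])
for z in(.054,.072):print(proj(d,[.4352,-.1162,z]))
print(rel([.4352,-.1162,.016]))
E
```

```text
[0.44907345 0.23546479 0.019     ] [0.44680299 0.23504855 0.056     ] [0.52266571 0.20915576 0.019     ]
clock: 16.6
position: [0.4474, -0.0366, 0.1389]
orientation: [0.0, 1.0, 0.0, 0.0]
wrist_force: [1.0, 0.2, -0.9]
opening: 0.0856
clock: 17.6
position: [0.4357, -0.1157, 0.1389]
orientation: [-0.0, 1.0, 0.0, -0.0]
wrist_force: [-0.6, -0.9, -0.4]
opening: 0.0855
[312.29712041 253.16596981]
[312.32051638 263.84465626]
[  0.4  -0.4 122.9]
```

View pics/w5.png

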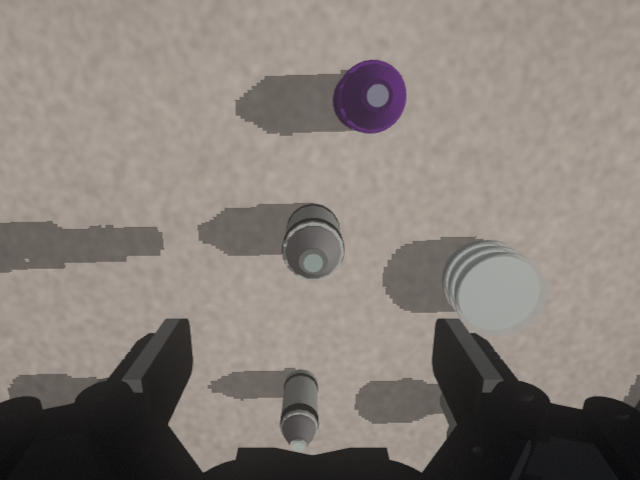

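The medium's shoulder is at (313,248) and its lens at (313,262), within about 1–2 mm of prediction. The right finger clears the dishes.

```bash
python3 -m pendant '[[0.5,0,15,0,0,0],[0,0,25,0,0,0],[0,0,25,0,0,0],[0,0,25,0,0,0],[0,0,17,0,0,0],[0,0,9,0,0,0],[0,0,5,0,0,0],[0,0,0,0,0,0]]'
python3 -m pendant '[[0,0,0,0,0,0],[0,0,0,0,0,0],[0,0,0,0,0,0],[0,0,0,0,0,0],[0,0,0,0,0,0],[0,0,0,0,0,0],[0,0,0,0,0,0],[0,0,0,0,0,0]]' 0.2
python3 -m pendant '[[0,0,-5,0,0,0],[0,0,-10,0,0,0],[0,0,-20,0,0,0],[0,0,-25,0,0,0],[0,0,-25,0,0,0],[0,0,-20,0,0,0],[0,0,-15,0,0,0],[0,0,0,0,0,0]]'
python3 - <<'E'
from h import *
import cv2
d=cam("wrist");cv2.imwrite("pics/w6.png",d["img"][:,:,::-1])
print(rel([.5255,.2078,.136]))
E
```

```text
clock: 18.65
position: [0.4352, -0.116, 0.018]
orientation: [0.0, 1.0, 0.0, 0.0]
wrist_force: [0.1, -0.1, -0.8]
opening: 0.0852
clock: 19.65
position: [0.4353, -0.116, 0.0184]
orientation: [0.0, 1.0, -0.0, 0.0]
wrist_force: [-1.4, 0.5, 5.0]
opening: 0.0348
clock: 20.65
position: [0.4358, -0.1162, 0.1392]
orientation: [0.0, 1.0, -0.0, 0.001]
wrist_force: [-0.3, -0.8, -1.6]
opening: 0.0348
[-90.1 323.9   2.4]
```

View pics/w6.png

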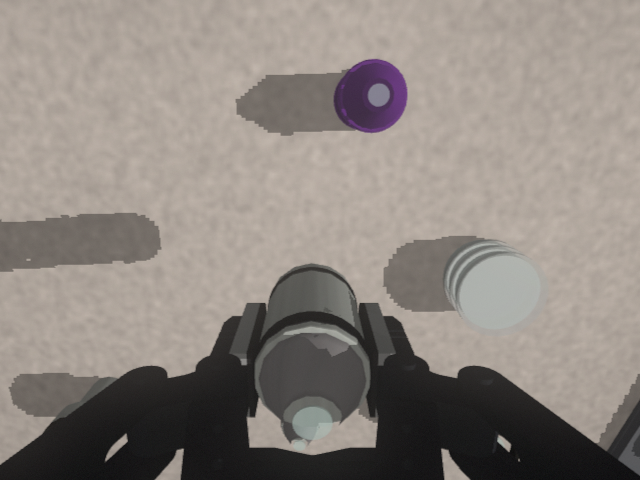

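```bash
python3 -m pendant '[[-5,20,0,0,0,0],[-12,40,0,0,0,0],[-14,50,0,0,0,0],[-14,50,0,0,0,0],[-14,50,0,0,0,0],[-14,50,0,0,0,0],[-12,40,0,0,0,0],[-5,24,0,0,0,0]]'
python3 -m pendant '[[0,0,0,0,0,9],[0,0,0,0,0,8.4],[0,0,10,0,0,0],[0,0,20,0,0,0],[0,0,20,0,0,0],[0,0,10,0,0,0],[0,0,0,0,0,0],[0,0,0,0,0,0]]'
python3 - <<'E'
from h import *
import cv2
d=cam("wrist");cv2.imwrite("pics/w7.png",d["img"][:,:,::-1])
print(rel([.526,.208,.026]))
d=cam("scene");cv2.imwrite("pics/s7.png",cv2.resize(d["img"][150:330,330:570,::-1],None,fx=3.3,fy=3.3))
E
```

```text
clock: 21.7
position: [0.525, 0.2097, 0.1368]
orientation: [-0.001, 1.0, -0.0, -0.001]
wrist_force: [0.1, 0.4, -1.7]
opening: 0.0346
clock: 22.7
position: [0.5255, 0.208, 0.0784]
orientation: [0.151, 0.989, 0.0, 0.0]
wrist_force: [0.4, -0.4, -0.9]
opening: 0.0349
[-0.3 -0.  52.6]
```

View pics/w7.png

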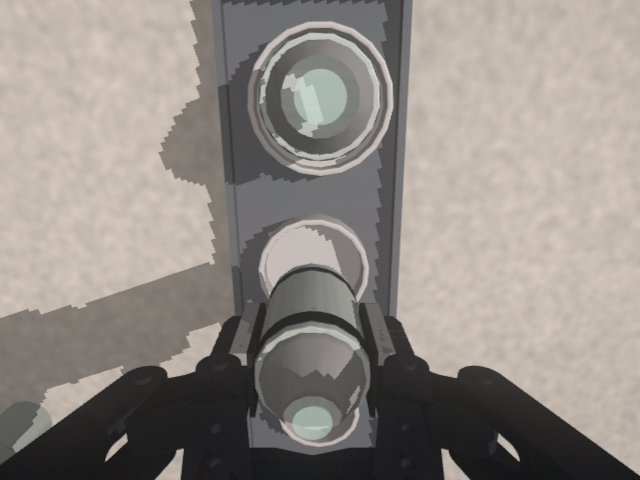

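View pics/s7.png

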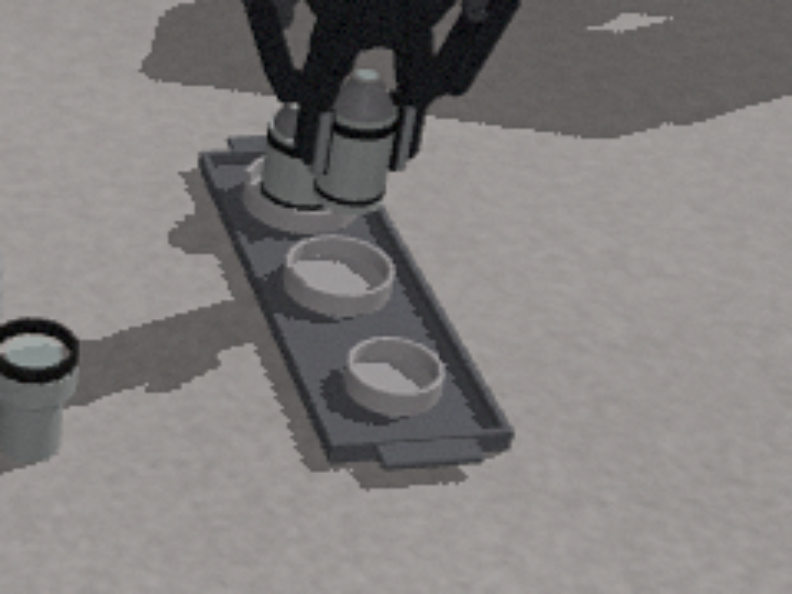

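```bash
python3 - <<'E'
from h import *
d=cam("wrist")
print(ray(d,314,269,.019),ray(d,320,98,.019),ray(d,321,97,.056))
E
python3 -m pendant '[[0,0,10,0,0,0],[0,0,15,0,0,0],[0,0,12,0,0,0],[0,0,7,0,0,0],[0,0,4,0,0,0],[0,0,2,0,0,0],[0,0,1,0,0,0],[0,0,0,0,0,0]]'
```

```text
[0.525745   0.20840068 0.019     ] [0.44666643 0.23596996 0.019     ] [0.44751824 0.23536836 0.056     ]
clock: 23.85
position: [0.5253, 0.208, 0.0272]
orientation: [0.151, 0.988, 0.0, 0.0]
wrist_force: [-0.7, 0.4, -1.8]
opening: 0.0346
```

```bash
python3 -m pendant '[[0,0,0.7,0,0,0],[0,0,0.7,0,0,0],[0,0,0,0,0,0],[0,0,0,0,0,0],[0,0,0,0,0,0],[0,0,0,0,0,0],[0,0,0,0,0,0],[0,0,0,0,0,0]]'
```

```text
clock: 24.85
position: [0.5254, 0.2081, 0.0264]
orientation: [0.151, 0.988, 0.0, 0.0]
wrist_force: [-2.7, 0.1, 6.9]
opening: 0.0349
```

```bash
python3 -m pendant '[[0,0,0,0,0,0],[0,0,0,0,0,0],[0,0,0,0,0,0],[0,0,0,0,0,0],[0,0,0,0,0,0],[0,0,0,0,0,0],[0,0,-5,0,0,0],[0,0,-10,0,0,0]]' 1
python3 -m pendant '[[0,0,-20,0,0,0],[0,0,-30,0,0,0],[0,0,-30,0,0,0],[0,0,-20,0,0,0],[0,0,0,0,0,0],[0,0,0,0,0,0],[0,0,0,0,0,0],[0,0,0,0,0,0]]'
python3 - <<'E'
from h import *
import cv2
d=cam("wrist");cv2.imwrite("pics/w8.png",d["img"][:,:,::-1])
E
```

```text
clock: 25.85
position: [0.5249, 0.2079, 0.0408]
orientation: [0.151, 0.988, -0.0, -0.0]
wrist_force: [-0.6, 0.2, 0.0]
opening: 0.0854
clock: 26.85
position: [0.5248, 0.2078, 0.1398]
orientation: [0.151, 0.988, -0.0, -0.001]
wrist_force: [-0.5, -0.2, 0.4]
opening: 0.0855
```

View pics/w8.png

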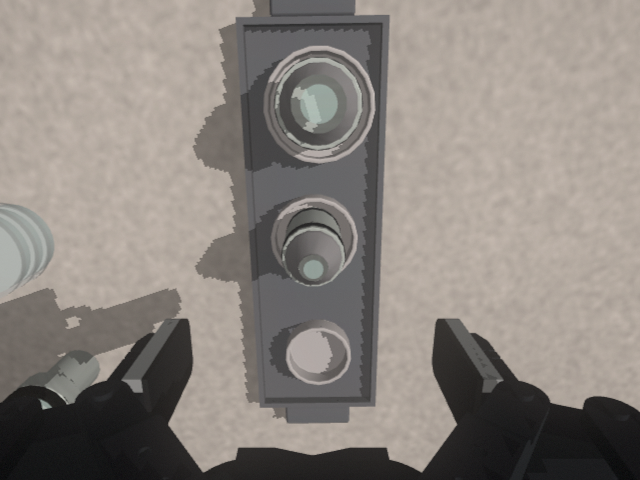

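Both are seated upright. The narrow cup's rim is centred at about (318,352). Next, the slim.

```bash
python3 - <<'E'
from h import *
d=cam("wrist")
print(ray(d,318,352,.019),ray(d,314,239,.019),ray(d,313,255,.062),ray(d,319.5,104,.019))
E
python3 -m pendant '[[0,0,0,0,0,-9],[0,0,0,0,0,-8.4],[-4,-25,0,0,0,0],[-6,-45,0,0,0,0],[-6,-50,0,0,0,0],[-6,-50,0,0,0,0],[-6,-50,0,0,0,0],[-5,-50,0,0,0,0]]'
python3 -m pendant '[[-4,-40,0,0,0,0],[0,-24,0,0,0,0],[0,0,0,0,0,0],[0,0,0,0,0,0],[0,0,0,0,0,0],[0,0,0,0,0,0],[0,0,0,0,0,0],[0,0,0,0,0,0]]'
python3 - <<'E'
from h import *
import cv2
d=cam("wrist");cv2.imwrite("pics/w9.png",d["img"][:,:,::-1])
for z in(.05,.066):print(proj(d,[.562,-.126,z]))
print(rel([.562,-.126,.018]))
E
```

```text
[0.60887141 0.185092   0.019     ] [0.52679532 0.2077236  0.019     ] [0.52333222 0.20805531 0.062     ] [0.44705226 0.23611362 0.019     ]
clock: 27.95
position: [0.5581, -0.0637, 0.1404]
orientation: [0.0, 1.0, 0.0, 0.0]
wrist_force: [1.0, -0.5, 0.1]
opening: 0.0854
clock: 28.95
position: [0.5621, -0.1258, 0.1405]
orientation: [-0.0, 1.0, 0.0, 0.0]
wrist_force: [-0.3, -0.2, -0.3]
opening: 0.085
[312.83216014 250.7032542 ]
[312.88722091 259.72687317]
[ 1.000e-01 -1.000e-01  1.225e+02]
```

View pics/w9.png

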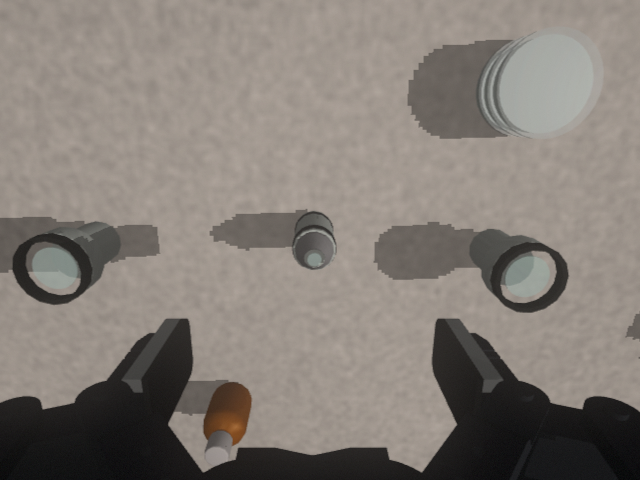

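The slim's shoulder is at (314,247) and its lens at (314,260), matching prediction. Both eyepieces are well clear.

```bash
python3 -m pendant '[[0,0,15,0,0,0],[0,0,25,0,0,0],[0,0,25,0,0,0],[0,0,25,0,0,0],[0,0,17,0,0,0],[0,0,9,0,0,0],[0,0,6,0,0,0],[0,0,0,0,0,0]]'
python3 -m pendant '[[0,0,0,0,0,0],[0,0,0,0,0,0],[0,0,0,0,0,0],[0,0,0,0,0,0],[0,0,0,0,0,0],[0,0,0,0,0,0],[0,0,0,0,0,0],[0,0,0,0,0,0]]' 0.1
python3 -m pendant '[[0,0,-5,0,0,0],[0,0,-10,0,0,0],[0,0,-20,0,0,0],[0,0,-25,0,0,0],[0,0,-25,0,0,0],[0,0,-20,0,0,0],[0,0,-15,0,0,0],[0,0,0,0,0,0]]'
python3 - <<'E'
from h import *
import cv2
d=cam("wrist");cv2.imwrite("pics/w10.png",d["img"][:,:,::-1])
print(rel([.608,.1845,.136]))
E
```

```text
clock: 30.0
position: [0.562, -0.126, 0.0183]
orientation: [0.0, 1.0, 0.0, -0.0]
wrist_force: [0.0, 0.1, 0.2]
opening: 0.085
clock: 31.0
position: [0.5623, -0.126, 0.019]
orientation: [0.0, 1.0, -0.0, 0.0]
wrist_force: [-0.9, 0.8, 5.1]
opening: 0.0246
clock: 32.0
position: [0.5627, -0.1262, 0.1396]
orientation: [0.0, 1.0, -0.0, 0.001]
wrist_force: [0.1, -0.6, -1.4]
opening: 0.0247
[-45.7 310.6   2.6]
```

View pics/w10.png

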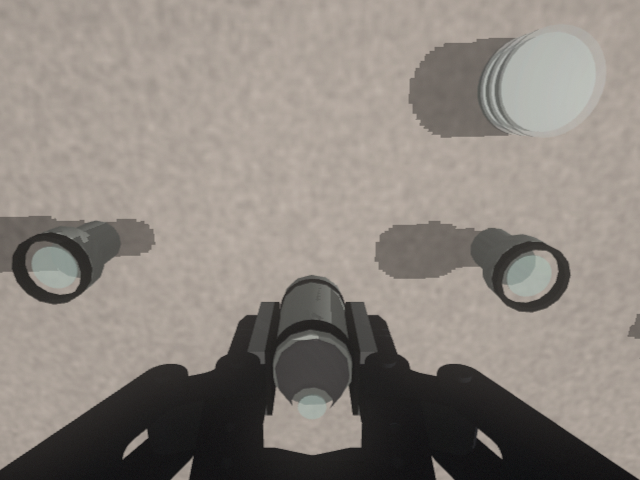

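```bash
python3 -m pendant '[[-3,20,0,0,0,0],[-6,40,0,0,0,0],[-7,47,0,0,0,0],[-7,48,0,0,0,0],[-7,48,0,0,0,0],[-7,48,0,0,0,0],[-6,39,0,0,0,0],[-3,20,0,0,0,0]]'
python3 -m pendant '[[0,0,0,0,0,9],[0,0,0,0,0,8.4],[0,0,10,0,0,0],[0,0,20,0,0,0],[0,0,20,0,0,0],[0,0,10,0,0,0],[0,0,0,0,0,0],[0,0,0,0,0,0]]'
python3 - <<'E'
from h import *
import cv2
d=cam("wrist");cv2.imwrite("pics/w11.png",d["img"][:,:,::-1])
print(rel([.608,.1845,.027]))
d=cam("scene");cv2.imwrite("pics/s11.png",cv2.resize(d["img"][150:330,330:570,::-1],None,fx=3.3,fy=3.3))
E
```

```text
clock: 33.05
position: [0.6074, 0.1868, 0.1374]
orientation: [-0.001, 1.0, -0.0, -0.001]
wrist_force: [0.2, -0.2, -0.4]
opening: 0.0248
clock: 34.05
position: [0.6085, 0.184, 0.0791]
orientation: [0.151, 0.989, 0.0, 0.0]
wrist_force: [-0.1, -0.2, -1.0]
opening: 0.0244
[ 0.8  0.2 52.3]
```

View pics/w11.png

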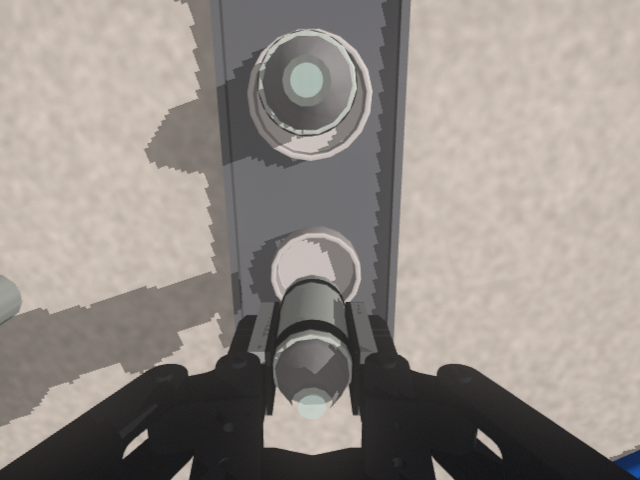

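View pics/s11.png

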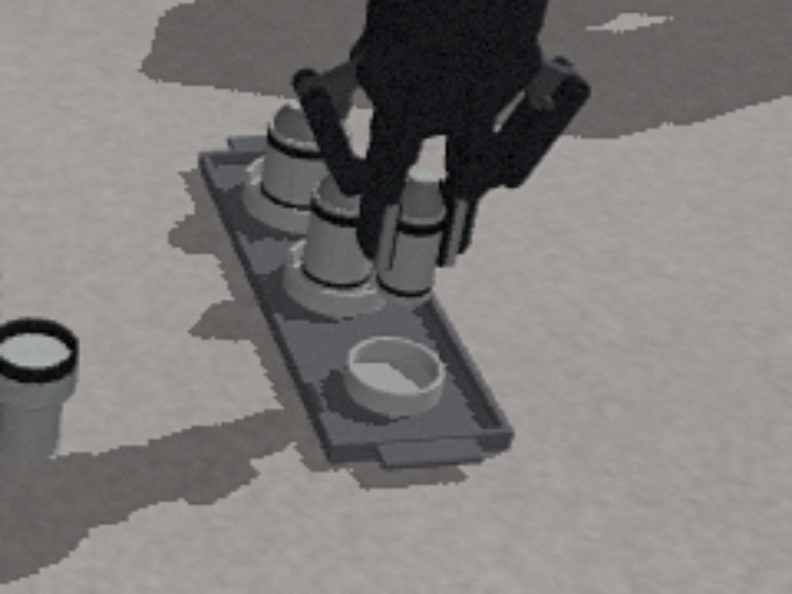

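Run:
```python
from h import *
d=cam("wrist")
p=ray(d,316,276,.019);print(p,rel(p), rel(ray(d,310,94,.019)))
```

```text
[0.61305024 0.18410633 0.019     ] [-4.2  1.3 60.3] [85.4 -1.7 60.2]
```

The vertical estimate is uncertain because the rim is partly hidden. I'll overlay modelled rims to compare.

Run:
```python
from h import *
import cv2
d=cam("wrist");S=cam("scene")
def draw(im,dd,c,r,col,k,off):
    a=np.linspace(0,2*np.pi,120)
    pts=[(proj(dd,[c[0]+r*np.cos(x),c[1]+r*np.sin(x),.019])-off+.5)*k for x in a]
    cv2.polylines(im,[np.array(pts).round().astype(int)],True,col,1)
im=cv2.resize(d["img"][200:330,240:400,::-1],None,fx=4,fy=4)
im2=cv2.resize(S["img"][230:300,410:490,::-1],None,fx=7,fy=7)
for c,col in[((.608,.1845),(0,0,255)),((.612,.184),(0,200,0))]:
    draw(im,d,c,.024,col,4,np.array([240,200]));draw(im2,S,c,.024,col,7,np.array([410,230]))
cv2.imwrite("pics/o1.png",im);cv2.imwrite("pics/o2.png",im2)
```

View pics/o1.png

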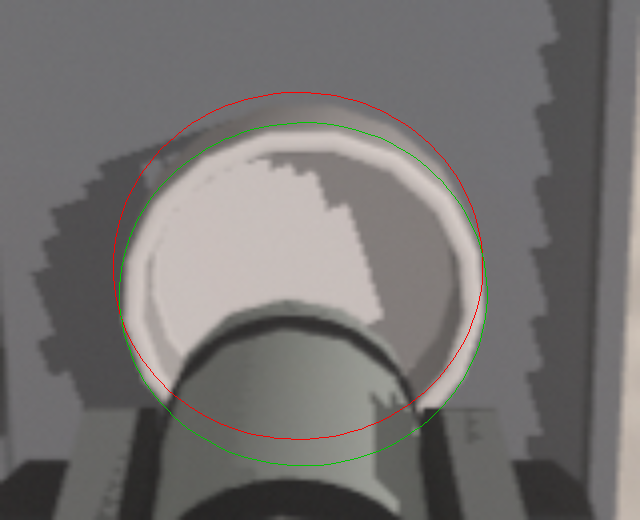

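View pics/o2.png

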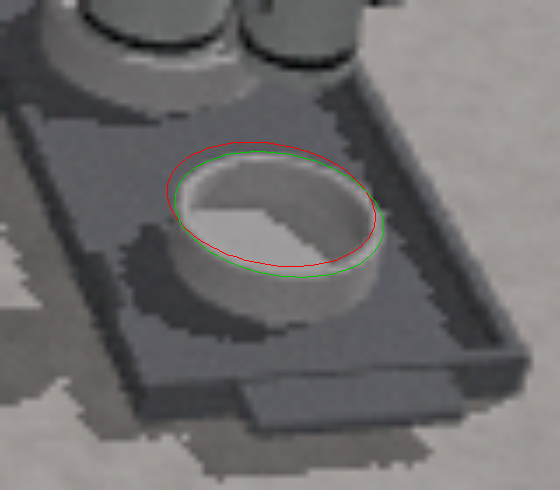

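Both views favour the (0.612, 0.184) model, so I'll shift -4 mm in tool x and then lower.

```bash
python3 -m pendant '[[-3,1,0,0,0,0],[-0.5,0,10,0,0,0],[0,0,15,0,0,0],[0,0,12,0,0,0],[0,0,7,0,0,0],[0,0,5,0,0,0],[0,0,2.3,0,0,0],[0,0,0,0,0,0]]'
python3 -m pendant '[[0,0,0.7,0,0,0],[0,0,0,0,0,0],[0,0,0,0,0,0],[0,0,0,0,0,0],[0,0,0,0,0,0],[0,0,0,0,0,0],[0,0,0,0,0,0],[0,0,0,0,0,0]]'
```

```text
clock: 35.3
position: [0.6119, 0.1839, 0.0274]
orientation: [0.151, 0.988, 0.0, 0.0]
wrist_force: [0.9, 0.3, -1.0]
opening: 0.0247
clock: 36.3
position: [0.6121, 0.184, 0.027]
orientation: [0.151, 0.988, 0.0, 0.0]
wrist_force: [-0.5, 0.1, 5.7]
opening: 0.0249
```

```bash
python3 -m pendant '[[0,0,0,0,0,0],[0,0,0,0,0,0],[0,0,0,0,0,0],[0,0,0,0,0,0],[0,0,0,0,0,0],[0,0,0,0,0,0],[0,0,-5,0,0,0],[0,0,-10,0,0,0]]' 1
python3 -m pendant '[[0,0,-20,0,0,0],[0,0,-30,0,0,0],[0,0,-30,0,0,0],[0,0,-30,0,0,0],[0,0,-20,0,0,0],[0,0,0,0,0,0],[0,0,0,0,0,0],[0,0,0,0,0,0]]'
python3 - <<'E'
from h import *
import cv2
d=cam("wrist");cv2.imwrite("pics/w12.png",d["img"][:,:,::-1])
E
```

```text
clock: 37.3
position: [0.6116, 0.1838, 0.0418]
orientation: [0.151, 0.988, -0.0, -0.0]
wrist_force: [-0.2, -0.0, 0.5]
opening: 0.0854
clock: 38.3
position: [0.6112, 0.1837, 0.1704]
orientation: [0.151, 0.988, -0.0, -0.001]
wrist_force: [-0.0, -0.7, 0.3]
opening: 0.0858
```

View pics/w12.png

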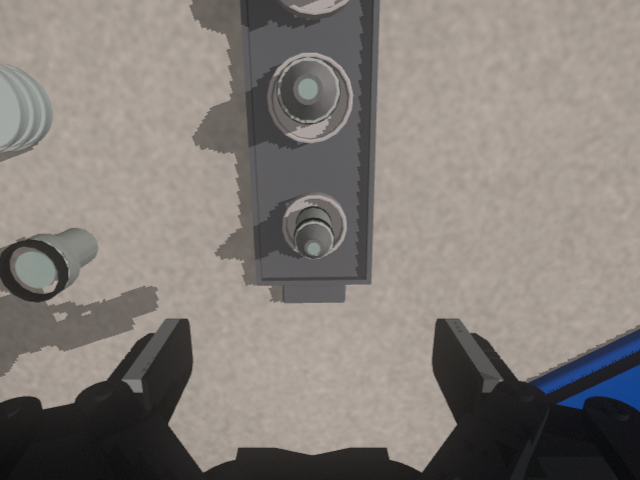

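```bash
python3 -m pendant '[[0,0,-30,0,0,0],[0,0,-40,0,0,0],[5,-25,0,0,0,0],[12,-40,0,0,0,0],[13,-45,0,0,0,0],[13,-45,0,0,0,0],[13,-45,0,0,0,0],[13,-45,0,0,0,0]]'
python3 -m pendant '[[13,-45,0,0,0,0],[13,-45,0,0,0,0],[13,-45,0,0,0,0],[13,-45,0,0,0,0],[13,-45,0,0,0,0],[12,-40,0,0,0,0],[6,-20,0,0,0,0],[0,0,0,0,0,0]]'
python3 - <<'E'
from h import *
import cv2
d=cam("top");S=cam("scene")
def draw(im,dd,c,r,z,col,k,off):
    a=np.linspace(0,2*np.pi,120)
    pts=[(proj(dd,[c[0]+r*np.cos(x),c[1]+r*np.sin(x),z])-off+.5)*k for x in a]
    cv2.polylines(im,[np.array(pts).round().astype(int)],True,col,1)
cv2.imwrite("pics/t13.png",d["img"][:,:,::-1])
im=cv2.resize(d["img"][170:310,150:260,::-1],None,fx=4.2,fy=4.2,interpolation=cv2.INTER_CUBIC)
im2=cv2.resize(S["img"][160:300,370:500,::-1],None,fx=4.2,fy=4.2,interpolation=cv2.INTER_CUBIC)
for c,rc,ro,z in[((.612,.184),.024,.013,.058),((.5254,.208),.029,.018,.062),((.4478,.235),.034,.023,.056)]:
  for I,dd,o in((im,d,[150,170]),(im2,S,[370,160])):
    draw(I,dd,c,rc,.019,(0,0,255),4.2,np.array(o));draw(I,dd,c,ro,z,(0,200,0),4.2,np.array(o))
cv2.imwrite("pics/o3.png",np.hstack([im,im2[:, :330*2][:im.shape[0]]]))
print(np.hstack([im,im2]).shape)
cv2.imwrite("pics/o3.png",cv2.resize(np.hstack([im,im2]),None,fx=.79,fy=.79))
E
```

```text
clock: 39.35
position: [0.4714, -0.0303, 0.241]
orientation: [0.151, 0.988, -0.0, -0.0]
wrist_force: [0.3, -1.0, 0.5]
opening: 0.0853
clock: 40.35
position: [0.3073, -0.2771, 0.2411]
orientation: [0.153, 0.988, 0.0, -0.0]
wrist_force: [-0.9, 1.0, -0.2]
opening: 0.0857
(588, 1008, 3)
```

View pics/t13.png

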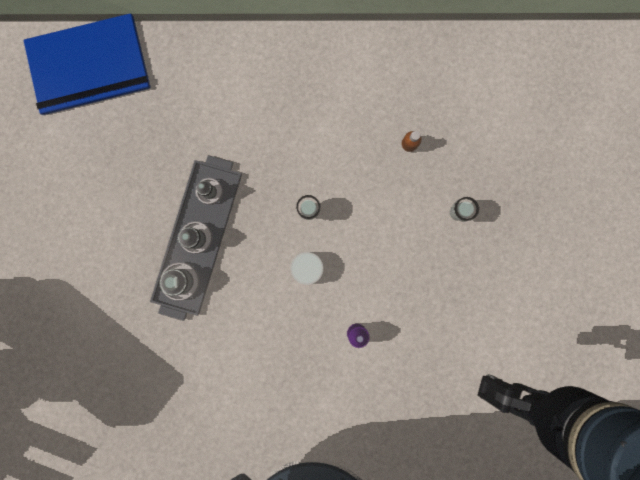

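View pics/o3.png

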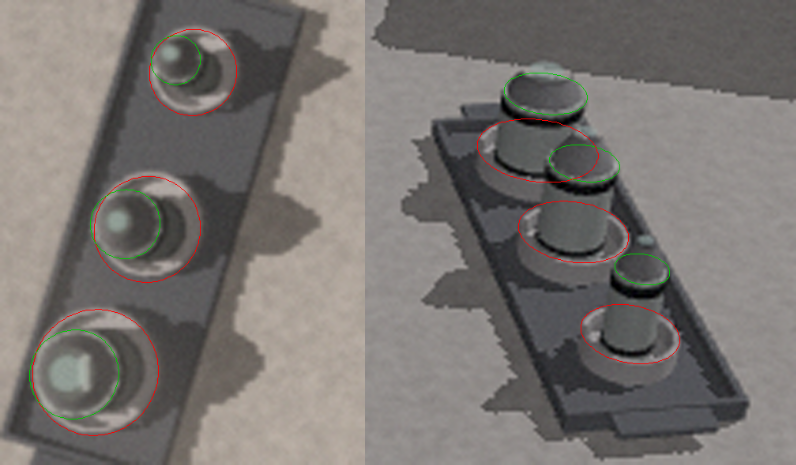

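The overlays fit: all three objectives are upright in their cups within about 3 mm of centre. The eyepieces (308,207) and (466,209), dishes (307,268) and bottle (411,141) are at the same pixels as before, and the gripper is clear.

```bash
python3 -c "
from rig import env
print(env.hand_in(), env.get_state()['clock'])"
```

```text
the job is handed in; nothing more can be done
the job is handed in; nothing more can be done
```

I picked each objective from above, lowered it until the force reading showed contact with the cup floor, and released it: stout in the wide cup, medium in the middle cup, slim in the narrow cup. The clock stood at about 40 s when I handed the job in.

- **Objectives:** the last top and scene pictures showed all three standing upright in their own cups. Modelled outlines drawn over the pictures matched to about 2–3 mm (the limit is 12 mm).
- **Other objects:** the eyepieces, dishes, bottle and the purple look-alike were at the same pixels as at the start, and the gripper was well clear.
- **Disagreement:** my estimates of the cup centres from different views differed by up to about 5 mm. The narrow cup was the worst, so I corrected the slim's position by about 4 mm before lowering it. The medium may sit 2–3 mm off centre in its cup, which is within tolerance.

The hand-in gave no verdict.

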